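Stow the chisel and lay the keeper bar across the rack

TASK

Put the loose chisel away in the empty bed of the chisel rack, set down gently, lined up with the chisel already there and with its blade pointing the same way. Then gently lay the longer of the two wooden bars across the handles of both chisels as a keeper, fully home in the notches of both posts and centred between them. Leave the other chisel in its bed and the shorter bar, the mallet and the tub where they are.

Things in the scene. Friction and masses are not known exactly. Their poses are not given: they have to be found in the camera images.
- rack: Fixed chisel rack, light wood on a grey base board x -85 to 130, y +-108 mm, 15 thick; two chisel beds, and a notched post at each y end. Origin: under the board (bench level), mid between the posts. x: way stowed blades point; y: from post to post; z up. The bed at y = -30 mm holds the other chisel, the one at y = +30 mm is empty. Sizes: see rack_bed, rack_seat.
- rack_seat (a point): Midway between the two post notches, at their floor height: rack x 0, y 0, z 57 mm. Posts at x 0, y = +-88 mm, 20 mm long in y (inner faces y = +-78), 56 in x. Each notch is open at the top and both ends, 32 mm wide in x, floor z 57, cheeks up to z 71. When home, the middle of the bar's underside is here and the bar runs along the rack's y, clear above the handles (tops z 53).
- rack_bed (a point): Where the origin of the stowed chisel belongs: rack x 0, y +30, z 25 mm. The handle rests on two rails (tops z 25, each 16 mm wide, at x = -50 and +30) between lips (up to z 37) 36 mm apart, on the rails only. Once both chisels lie there, 32 mm is free between the handles and 34 mm between a handle and the post beside it: open the fingers only a little.
- chisel: The loose chisel to stow, flat on the bench, 200 mm long, about 150 g: square wooden handle 28 x 28 mm from x -73 (steel-capped butt) to +42, steel blade 20 wide, 5 thick, at mid-handle height, to x +127. Origin: underside of the handle, 73 mm from the butt, within 20 mm of the centre of mass. x to the tip, z up. Gripped across the handle at the origin, fingers come down between the rails.
- chisel_grip (a point): Point on the handle's axis of the loose chisel, 14 mm above its origin.
- chisel_tip (a point): Tip of the loose chisel's blade: x = +127 mm, 14 mm above the origin's plane.
- mate: The other chisel, same shape and axes, loose in the rack's bed at y = -30 mm, handle on the rails (top of handle at rack z = 53 mm). Stays there.
- mate_grip (a point): Point on the handle's axis of the other chisel, 14 mm above its origin.
- mate_tip (a point): Tip of the other chisel's blade.
- bar: The keeper bar: plain straight wooden bar 200 x 24 x 24 mm, about 85 g, lying on the bench. Origin: centre of its underside, x along its length, z up. The same either way round and on any of its four long faces. It starts in one of two places; the shorter bar is in the other.
- bar_mid (a point): Centre of the keeper bar (12 mm above its underside).
- bar_end_a (a point): Centre of the keeper bar's end face at x = -100 mm.
- bar_end_b (a point): Centre of the keeper bar's end face at x = +100 mm.
- short_bar: A shorter bar of the same section, 140 x 24 x 24 mm: too short to span the posts. Origin: centre of its underside, x along its length. Leave it.
- mallet: Wooden carver's mallet standing on its head, 250 mm high, head 116 mm across. Origin: centre of its underside. Leave it.
- tub: White round plastic tub, 120 mm across, 55 mm high, open at the top. Origin: centre of its underside. Leave it.
Mind the look-alikes: they are no part of the job. What is shaped like the bar but yellow is not meant. What is shaped like the chisel but yellow is not meant.

How it is judged:
By the outcome, as a careful person would: the job done as asked, in the order asked, and still so for the second after the job is handed in, with the robot touching nothing.
It also fails if it takes over 61 s, if anything falls off the work surface, if the arm or the gripper's body presses on something with over 40 N, if the wrist force passes 120 N, or if a joint passes its speed limit or range.

ROBOT

A 6-joint arm with a two-finger parallel gripper is mounted at the origin on the work surface. World frame = base frame: x ahead of the robot, y to its left, z up, the work surface at z = 0. Lengths are in m, angles in degrees, forces in N, time in s.
With the tool pointing down it reaches from about 0.25 to 0.725 m from the base axis. Payload 9.7 kg.
Tool frame: the origin (TCP) lies between the finger pads; the fingertips stand 22 mm ahead of it and the grasp point (between the pads) lies 3 mm ahead of it; z points along the fingers, y is the line along which they close (so a half turn about z gives the same grasp; the last joint's range is limited). The gripper opens to 85 mm and grips with 20 to 120 N. Pads are 22 mm wide; open, the fingers measure 114 mm over their backs; the gripper's body (76 mm by 85 mm) begins 54 mm behind the grasp point. The pads swing forward as they close: fully open they stand 13 mm farther back than shut.
Start: joints at [-67.036, 4.979, 10.078, 95.1, 0, 90], TCP at [0.215, -0.506, 0.253] pointing down, gripper open.
Joint ranges: [-179.16, 179.16], [-48.56, 103.87], [-65.8, 70.77], [-126.05, 130.52], [-82.76, 87.17], [-180, 180]. Speed limits (degrees/s): [127.2, 127.2, 147.25, 180, 180, 180].

INTERFACE

Orientations are given as [roll, pitch, yaw] about the fixed x, y, z axes, in that order (R = Rz(yaw) Ry(pitch) Rx(roll)).
In Python, from workcell import bot, viewer, finder gives the robot as it stands.
- The arm moves only by the tool move_arm, never from a script. Its arguments are lists of equal length, an entry for each row: "offset": the shift along the tool's x, y, z in cm, a list of three; "twist": the turn, a rotation vector about the tool's x, y, z in rad, a list of three; "grip": the opening, from 0 (shut) to 1 (fully open). In form: {"offset": [[x, y, z], ...], "twist": [[ax, ay, az], ...], "grip": [grip, ...]}. A call has 1 to 5 rows; each row shifts and turns the commanded pose from where the row before left it, along the tool's axes as they then stand; what a row does not reach is not made up. A row lasts 1/10 s, in which the tool goes at most 50 mm and 8.59 degrees, less where a joint would pass 70% of its speed; a pose out of reach is approached as far as the arm can. A call is refused whole if a number of a shift passes 5 or a number of a turn 0.15, either way. A call with a gripper value outside its range is refused whole. The fingers move at their own pace and stop on an object; "force" is the grip in N (left out, the last holds). Time passes only in rows, so rows that do not move let the fingers close. It gives the time, the measured TCP pose, the force, the opening and the grip force at its end, in the units of the state.
- bot.get_obs(): the state, without advancing time (a new reading comes with each control period).
- viewer.camera(name): name is "side" or "top"; returns a dict with "color" (420x560x3 uint8, red, green, blue), "depth" (420x560 float32, m along the optical axis (not along the pixel's ray), 0 where there is no reading), "vfov" (degrees; the focal length in pixels is half the picture's height over the tangent of half this angle, whatever the lens; pixels are square), "cx", "cy" (the principal point, pixels), "position" and "attitude" of the camera in the world. Camera axes: x right, y down, z forward; pixel columns grow to the right and rows downward; lengths in m; the calibration is good to about 2 mm. A picture is of the moment at which its call begins.
- bot.job_done(): hands the job in; it is judged then, once.
Trained networks look in a picture, given as the dict that the camera call returned (one of the last four; its "shot" number tells which), for a name from the list of things; names that differ only in an ending like _2 or _b are one class to them, and where a whole thing is asked for, a point or a joint stands for the part that bears it (a point fixed in the world has none). Each returns a list of dicts, best first, with "p" (0 to 1); they miss things now and then, are a little off and sometimes report something else, mostly with a low value. They report only what shows in the picture. A call takes as long as a camera call. They do not tell look-alikes from the thing itself.
- finder.boxes_of(picture, thing): "position" ([column, row] in pixels, amid what is visible of it).
- finder.pinpoint(picture, thing): "position" ([column, row] in pixels: a listed point, or the origin of a listed thing).
The state is a dict: "time": time; "q": joint angles; "qd": joint speeds; "joint_efforts": joint torques, N m; "ee_pos": TCP position; "tcp_rot": TCP orientation; "wrist_force": force on the tool from outside, world axes, zero at the start; "torque": the same for the moment, N m; "opening": finger opening in m; "grasp_force": force on a finger pad.
Only numpy, scipy, OpenCV 4.12 (cv2) and the standard library are available. Lean on these libraries where they do the work, as an engineer would, in place of code of your own. Each camera call takes 0.05 s, during which the arm holds its last target. There are 200 camera calls.

## Working session

There is one attempt and no reset: what is moved stays moved. The work goes in short steps, Python scripts to look and compute and a tool call to move; the robot and the scene stay as the last step left them, time stands still between calls to the robot, and variables do not carry over. Pictures are saved under pics/ and viewed, at most 10 in all, crops included, and the job is handed in when it is done.

Besides the shell and the picture viewer there is one more tool, called after "Emit:" as name(argument=value, ...) on one line, values as JSON. move_arm: Moves the arm, as the interface text tells. Its arguments: {"type":"object","properties":{"offset":{"type":"array","items":{"type":"array","items":{"type":"number"}}},"twist":{"type":"array","items":{"type":"array","items":{"type":"number"}}},"grip":{"type":"array","items":{"type":"number"}},"force":{"type":"number"}},"required":["offset","twist","grip"]}

```bash
mkdir -p pics; ls
cat > h.py <<'E'
import numpy as np, cv2
from scipy.spatial.transform import Rotation as R
from workcell import bot, viewer, finder
def rot(a):
    a=np.array(a,float)
    if a.shape==(3,3): return a
    if a.size==4: return R.from_quat(a).as_matrix()
    return R.from_euler('xyz',a,degrees=True).as_matrix()
def ray(p,uv):
    f=p['color'].shape[0]/2/np.tan(np.radians(p['vfov'])/2)
    return rot(p['attitude'])@np.array([(uv[0]-p['cx'])/f,(uv[1]-p['cy'])/f,1.])
def at_z(p,uv,z):
    d=ray(p,uv);c=np.array(p['position']);return c+d*(z-c[2])/d[2]
def by_depth(p,uv):
    u,v=int(round(uv[0])),int(round(uv[1]));d=p['depth'][v,u]
    return np.array(p['position'])+ray(p,uv)*d
def cloud(p):
    h,w=p['depth'].shape;f=h/2/np.tan(np.radians(p['vfov'])/2)
    u,v=np.meshgrid(np.arange(w),np.arange(h))
    d=p['depth'];c=np.stack([(u-p['cx'])/f*d,(v-p['cy'])/f*d,d],-1)
    return c@rot(p['attitude']).T+np.array(p['position'])
def save(p,n): cv2.imwrite('pics/'+n,p['color'][...,::-1])
E
python3 - <<'E'
from h import *
np.set_printoptions(precision=4,suppress=True)
Z=dict(rack=0,rack_seat=.057,rack_bed=.025,chisel=0,chisel_grip=.014,chisel_tip=.014,mate=.025,mate_grip=.039,mate_tip=.039,bar=0,bar_mid=.012,bar_end_a=.012,bar_end_b=.012,short_bar=0,mallet=0,tub=0)
for n in ('top','side'):
    p=viewer.camera(n);save(p,n+'0.png');print(n,p['attitude'],p['position'],p['vfov'],p['cx'],p['cy'],{k for k in p})
    for t,z in Z.items():
        for r in finder.pinpoint(p,t)[:3]:
            print(t,round(r['p'],2),np.round(r['position'],1),at_z(p,r['position'],z)[:2], by_depth(p,r['position']))
print(bot.get_obs())
E
```

```text
pics
top [-173.6955   -0.1093  -91.0024] [ 0.3284 -0.0411  1.8654] 44.62020344375829 277.9421559355763 197.18850481851004 {'cy', 'cx', 'vfov', 'attitude', 'position', 'color', 'shot', 'depth'}
rack 0.9 [221.9 201.6] [0.5217 0.1573] [0.5162 0.1517 0.0528]
rack 0.32 [308.4 138. ] [ 0.7536 -0.1653] [ 0.7524 -0.1649  0.0055]
rack_seat 0.6 [218.1 196.1] [0.5357 0.1646] [0.5404 0.1693 0.0157]
rack_bed 0.7 [210.3 197.5] [0.5347 0.1965] [0.5367 0.1987 0.0076]
rack_bed 0.28 [225.7 201.8] [0.5181 0.1409] [0.5148 0.1377 0.0574]
chisel 0.64 [188.1 274. ] [0.2614 0.2806] [0.2624 0.2756 0.0289]
chisel 0.63 [315.8 203.8] [ 0.5076 -0.1865] [ 0.505  -0.1843  0.0279]
chisel 0.47 [381.8 217.1] [ 0.4547 -0.4263] [ 0.4533 -0.4221  0.0204]
chisel_grip 0.73 [317.1 202.9] [ 0.5095 -0.1902] [ 0.5082 -0.1891  0.0277]
chisel_grip 0.69 [189.8 273.5] [0.2635 0.2721] [0.264  0.27   0.0264]
chisel_tip 0.94 [303. 171.] [ 0.6277 -0.1416] [ 0.6292 -0.1421  0.0048]
chisel_tip 0.55 [213.1 246.4] [0.3587 0.1884] [ 0.3589  0.1906 -0.0039]
mate 0.88 [225.4 201.8] [0.5182 0.142 ] [0.5148 0.1387 0.058 ]
mate 0.66 [306.9 137
[... 3495 characters left out ...]
0025]
short_bar 0.76 [302.2 185.4] [ 0.5471 -0.3103] [ 0.544  -0.2999  0.0065]
mallet 0.7 [250.6 388.3] [0.4221 0.4845] [0.4001 0.5259 0.0712]
tub 0.98 [237.3 192.7] [ 0.7503 -0.1993] [ 0.7114 -0.1215  0.0534]
{'time': 1.7, 'q': array([-67.0351,   4.9802,  10.0778,  95.1003,  -0.0001,  90.0031]), 'qd': array([-0.0908, -0.0177,  0.0782,  0.0235, -0.0818,  0.0127]), 'joint_efforts': array([ -0.0022, -52.0092,  46.4859,   0.0018,  -0.    ,  -0.    ]), 'ee_pos': array([ 0.2146, -0.5064,  0.2533]), 'tcp_rot': array([-179.9973,    0.0001,   22.9618]), 'wrist_force': array([ 0.9367, -0.455 , -0.4717]), 'torque': array([-0.0657,  0.0155, -0.0146]), 'grasp_force': 0.0, 'opening': 0.08519958810371321}
```

View pictures.

View pics/top0.png

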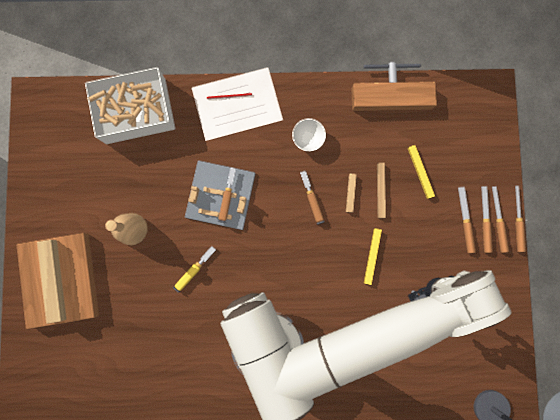

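View pics/side0.png

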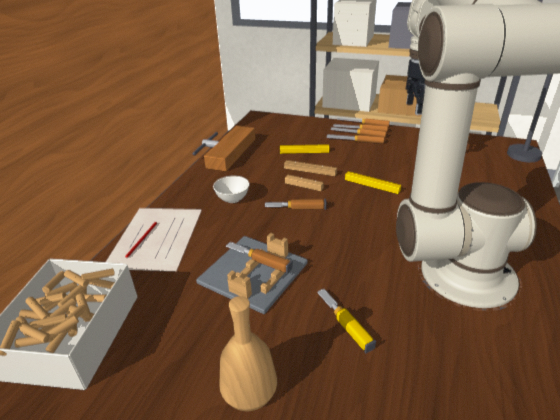

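Run:
```python
from h import *
t=cv2.imread('pics/top0.png');s=cv2.imread('pics/side0.png')
for n,im,pts in (('top',t,dict(handle=(317,207),handle2=(313,196),blade=(306,180),bar=(381,190),bar2=(381,175),short=(351,193),mate=(227,203),board=(240,180),board2=(195,215),post=(243,210),post2=(197,195),bench=(335,190),bench2=(395,190),bench3=(300,230))),
 ('side',s,dict(handle=(312,204),bar=(310,168),bar2=(295,165),short=(303,184),mate=(270,260),board=(225,272),bench=(300,220),bench2=(330,180)))):
    hsv=cv2.cvtColor(im,cv2.COLOR_BGR2HSV)
    for k,(u,v) in pts.items(): print(n,k,im[v,u][::-1],hsv[v,u])
a=cv2.resize(t[145:240,180:400],None,fx=3.6,fy=3.6,interpolation=cv2.INTER_CUBIC)[:,:800]
b=cv2.resize(s[140:305,195:350],None,fx=1.55,fy=1.55,interpolation=cv2.INTER_CUBIC)
o=np.zeros((600,800,3),np.uint8);o[:a.shape[0],:a.shape[1]]=a;o[a.shape[0]:a.shape[0]+b.shape[0],:b.shape[1]]=b[:600-a.shape[0]]
cv2.imwrite('pics/crop0.png',o)
```

```text
top handle [179 121  80] [ 12 141 179]
top handle2 [180 123  80] [ 13 142 180]
top blade [206 206 212] [120   7 212]
top bar [214 171 126] [ 15 105 214]
top bar2 [203 163 119] [ 16 106 203]
top short [229 190 137] [ 17 102 229]
top mate [170 117  80] [ 12 135 170]
top board [105 108 110] [102  12 110]
top board2 [140 143 148] [109  14 148]
top post [104  83  61] [ 15 105 104]
top post2 [103  87  67] [ 17  89 103]
top bench [119  74  54] [  9 139 119]
top bench2 [115  76  51] [ 12 142 115]
top bench3 [114  74  51] [ 11 141 114]
side handle [169 105  55] [ 13 172 169]
side bar [183 142  89] [ 17 131 183]
side bar2 [175 135  86] [ 17 130 175]
side short [207 159 102] [ 16 129 207]
side mate [192 120  59] [ 14 177 192]
side board [111 117 120] [100  19 120]
side bench [97 59 32] [ 12 171  97]
side bench2 [102  59  31] [ 12 178 102]
```

View pics/crop0.png

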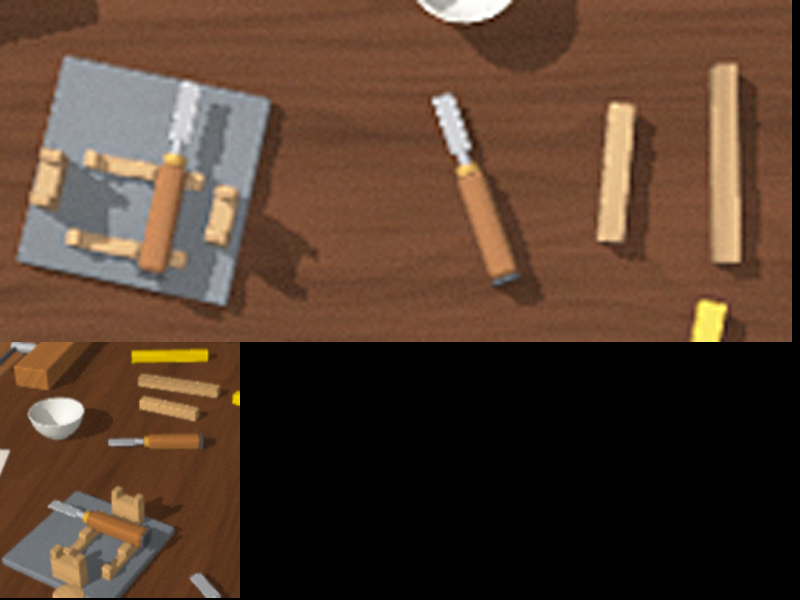

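```bash
cat > fit.py <<'E'
from h import *
from scipy.optimize import minimize
S=8
def proj(p,X):
    f=p['color'].shape[0]/2/np.tan(np.radians(p['vfov'])/2)
    c=(X-np.array(p['position']))@rot(p['attitude']);return c[:,:2]/c[:,2:]*f+[p['cx'],p['cy']]
def box(x0,x1,w,z0,z1): return np.array([[x,y,z] for x in(x0,x1) for y in(-w/2,w/2) for z in(z0,z1)])
CH=[box(-.073,.042,.028,0,.028),box(.042,.127,.02,.0115,.0165)]
HANDLE=CH[:1]
BAR=[box(-.1,.1,.024,0,.024)];SHORT=[box(-.07,.07,.024,0,.024)];BOARD=[box(-.085,.130,.216,0,.015)]
def render(p,boxes,q,z,o,sh):
    m=np.zeros((sh[0]*S,sh[1]*S),np.uint8);r=R.from_euler('z',q[2]).as_matrix()
    for b in boxes:
        uv=(proj(p,b@r.T+[q[0],q[1],z])-o+.5)*S-.5
        h=cv2.convexHull(np.float32(uv))
        cv2.fillConvexPoly(m,np.int32(np.round(h*16)),255,shift=4)
    return cv2.resize(m,(sh[1],sh[0]),interpolation=cv2.INTER_AREA)/255.
def mask(p,kind,uv,r=60):
    hsv=cv2.cvtColor(p['color'],cv2.COLOR_RGB2HSV).astype(int);h,s,v=hsv[...,0],hsv[...,1],hsv[...,2]
    if kind=='wood': m=(v>145)&(s>60)&(h>8)&(h<24)
    if kind=='grey': m=(s<55)&(v>40)
    if kind=='any': m=((v>145)|((s<90)&(v>45)))
    if kind=='orange': m=(v>100)&(s>115)&(h<16)
    u0,v0=np.maximum(np.int32(uv)-r,0);m=np.uint8(m[v0:v0+2*r,u0:u0+2*r])
    n,l,st,c=cv2.connectedComponentsWithStats(m)
    uvl=np.array(uv)-[u0,v0]
    ys,xs=np.nonzero(m);i=np.argmin((xs-uvl[0])**2+(ys-uvl[1])**2)
    m=np.uint8(l==l[ys[i],xs[i]])
    if kind=='grey':
        hull=cv2.convexHull(np.argwhere(m)[:,::-1].astype(np.int32));m=cv2.fillConvexPoly(np.zeros_like(m),hull,1)
    return m,np.array([u0,v0])
def fit(obs,boxes,q0,z):
    b=[cv2.GaussianBlur(m.astype(float),(0,0),1.) for _,m,_ in obs]
    def cost(q): 
        q=[q[0],q[1],q[2]/5]
        return sum(((cv2.GaussianBlur(render(p,boxes,q,z,o,m.shape),(0,0),1.)-bb)**2).sum() for (p,m,o),bb in zip(obs,b))
    x0=np.array([q0[0],q0[1],q0[2]*5]);sx=np.vstack([x0]+[x0+d for d in np.diag([.012,.012,.3])])
    for _ in range(2):
        r=minimize(cost,sx[0] if _==0 else r.x,method='Nelder-Mead',options=dict(initial_simplex=sx if _==0 else np.vstack([r.x]+[r.x+d for d in np.diag([.004,.004,.1])]),xatol=2e-5,fatol=1e-3))
    q=r.x;return np.array([q[0],q[1],np.degrees(q[2]/5)]),r.fun/sum(m.sum() for _,m,_ in obs)
E
cat > m1.py <<'E'
from fit import *
np.set_printoptions(precision=4,suppress=True)
t=viewer.camera('top');s=viewer.camera('side')
def go(name,boxes,q0,z,kinds):
    obs=[(p,*mask(p,k,proj(p,np.array([[q0[0],q0[1],z+.01]]))[0])) for p,k in kinds]
    for o in obs: print(name,*fit([o],boxes,q0,z),o[1].sum())
    if len(obs)>1: print(name,'both',*fit(obs,boxes,q0,z))
go('chisel',CH,(.51,-.187,np.radians(20)),0,[(t,'any'),(s,'any')])
go('bar',BAR,(.555,-.43,0),0,[(t,'wood'),(s,'wood')])
go('short',SHORT,(.547,-.312,0),0,[(t,'wood'),(s,'wood')])
go('rack',BOARD,(.52,.16,np.radians(-13)),0,[(t,'grey'),(s,'grey')])
go('mateh',[box(-.065,.03,.028,0,.028)],(.517,.138,np.radians(-13)),.025,[(t,'orange'),(s,'orange')])
E
python3 m1.py
```

```text
chisel [ 0.5059 -0.1772 17.4342] 0.035856366260712064 366
chisel [ 0.5125 -0.1764 19.7579] 0.2317234239336182 389
chisel both [ 0.509  -0.1757 17.2856] 0.14505303540043885
bar [ 0.5529 -0.424  -1.2913] 0.005474130508254732 447
bar [ 0.5537 -0.4221 -1.1062] 0.020926108811574543 415
bar both [ 0.5531 -0.4237 -1.1995] 0.01452665871863664
short [ 0.5467 -0.3138 -6.7174] 0.0032552581638029734 294
short [ 0.5462 -0.3122 -8.2385] 0.023401642501352023 326
short both [ 0.5467 -0.3134 -7.0377] 0.016079296954016505
rack [  0.5248   0.1689 -12.8961] 0.004217088171441781 3629
rack [  0.5049   0.1588 -23.7525] 1.1946481999906715 2119
rack both [  0.5223   0.1687 -13.1864] 0.4540001797341007
mateh [  0.5215   0.1395 -11.4084] 0.05330044909164377 218
mateh [  0.5211   0.1388 -11.823 ] 0.058915377048082376 459
mateh both [  0.5215   0.1388 -11.8004] 0.058091409138038896
```

```bash
cat > plan.py <<'E'
import sys; from h import *
def plan(tgt,n,start=None):
    o=bot.get_obs();P=np.array(o['ee_pos']) if start is None else np.array(start[:3]);M=rot(o['tcp_rot']) if start is None else rot([180,0,start[3]])
    T=rot([180,0,tgt[3]]);rv=R.from_matrix(M.T@T).as_rotvec();off=[]
    st=(np.array(tgt[:3])-P)/n
    for i in range(n): off.append(np.round(M.T@st*100,2).tolist());M=M@R.from_rotvec(rv/n).as_matrix()
    print('off',off,'\ntwist',np.round(rv/n,4),'t',o['time'],'F',np.round(o['wrist_force'],1),'op',o['opening'])
E
python3 - <<'E'
from fit import *
from plan import plan
np.set_printoptions(precision=4,suppress=True)
t=viewer.camera('top');s=viewer.camera('side')
q0=(.509,-.187,np.radians(20.5))
for p,nm in((t,'t'),(s,'s')):
    c=proj(p,np.array([[q0[0],q0[1],.014]]))[0]
    m,o=mask(p,'any',c,40)
    ys,xs=np.nonzero(m);print(nm,xs.min()+o[0],xs.max()+o[0],ys.min()+o[1],ys.max()+o[1],m.sum())
    r=render(p,CH,q0,0,o,m.shape);ys,xs=np.nonzero(r>.5);print(xs.min()+o[0],xs.max()+o[0],ys.min()+o[1],ys.max()+o[1],r.sum())
    print(fit([(p,m,o)],CH,q0,0))
    mo,o=mask(p,'orange',c,40)
    hsv=cv2.cvtColor(p['color'],cv2.COLOR_RGB2HSV);h,s_,v=[hsv[o[1]:o[1]+80,o[0]:o[0]+80,i].astype(int) for i in range(3)]
    mh=np.uint8((v>140)&(s_>100));n,l,st,_=cv2.connectedComponentsWithStats(mh);k=1+np.argmax(st[1:,4]);mh=np.uint8(l==k)
    print('handle',mh.sum(),fit([(p,mh,o)],[box(-.068,.042,.028,0,.028)],q0,0))
E
```

```text
t 300 324 171 224 367
301 327 171 223 407.65098039215684
(array([ 0.5063, -0.1769, 17.3905]), np.float64(0.03645135570733114))
handle 231 (array([ 0.5119, -0.175 , 17.6733]), np.float64(0.03317547655814548))
s 265 322 200 207 382
265 325 196 208 542.8470588235294
(array([ 0.5127, -0.1766, 19.78  ]), np.float64(0.25530841654414227))
handle 421 (array([ 0.5976, -0.4217, -4.6668]), np.float64(0.3715006502974867))
```

Run:
```python
from fit import *
t=viewer.camera('top');s=viewer.camera('side')
def ov(p,c,r,k,qs,z=0,boxes=CH):
    u0,v0=c[0]-r,c[1]-r
    im=cv2.resize(p['color'][v0:v0+2*r,u0:u0+2*r,::-1],None,fx=k,fy=k,interpolation=cv2.INTER_NEAREST)
    for q,col in qs:
        rr=R.from_euler('z',np.radians(q[2])).as_matrix()
        for b in boxes:
            h=cv2.convexHull(np.float32((proj(p,b@rr.T+[q[0],q[1],z])-[u0,v0]+.5)*k))
            cv2.polylines(im,[np.int32(h)],True,col,1)
    return im
qs=[((.5063,-.1769,17.4),(0,255,0)),((.508,-.184,19),(255,255,0))]
cv2.imwrite('pics/ov.png',np.hstack([ov(t,(313,198),32,6,qs),ov(s,(297,204),32,6,qs)]))
```

```text
(no output)
```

View pics/ov.png

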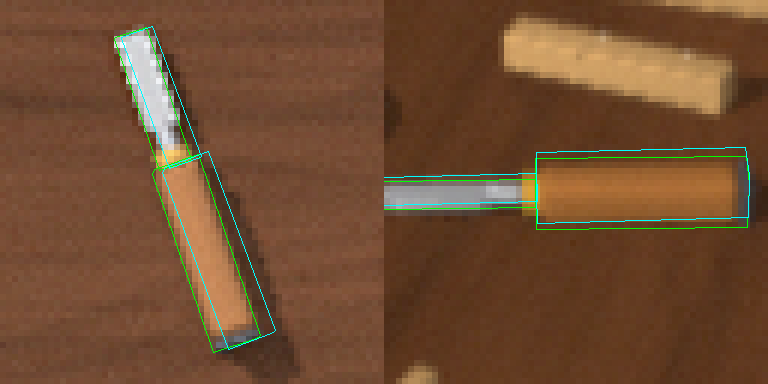

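Run:
```python
from plan import *
plan((.507,-.178,.10,17.7),10)
```

```text
off [[3.97, -1.88, 1.53], [3.96, -1.92, 1.53], [3.94, -1.96, 1.53], [3.92, -1.99, 1.53], [3.9, -2.03, 1.53], [3.88, -2.06, 1.53], [3.86, -2.1, 1.53], [3.84, -2.13, 1.53], [3.82, -2.17, 1.53], [3.8, -2.2, 1.53]] 
twist [ 0.     -0.      0.0092] t 2.0 F [-0.3 -0.6  0.6] op 0.08534282996247829
```

Emit:
move_arm(offset=[[3.97,-1.88,1.5],[3.96,-1.92,1.5],[3.94,-1.96,1.5],[3.92,-2,1.5],[3.9,-2.03,1.5]], twist=[[0,0,0.0092],[0,0,0.0092],[0,0,0.0092],[0,0,0.0092],[0,0,0.0092]], grip=[0.6,0.6,0.6,0.6,0.6])

```text
time: 2.5
ee_pos: [0.3616, -0.3407, 0.1779]
tcp_rot: [180.0, -0.0, 20.3]
wrist_force: [0.7, -1.1, -0.2]
opening: 0.0516
grasp_force: 0.0
```

Emit:
move_arm(offset=[[3.88,-2.06,1.5],[3.86,-2.1,1.5],[3.84,-2.13,1.5],[3.82,-2.17,1.5],[3.8,-2.2,1.5]], twist=[[0,0,0.0092],[0,0,0.0092],[0,0,0.0092],[0,0,0.0092],[0,0,0.0092]], grip=[0.6,0.6,0.6,0.6,0.6])

```text
time: 3.0
ee_pos: [0.5078, -0.1765, 0.1029]
tcp_rot: [180.0, -0.0, 17.7]
wrist_force: [0.1, -1.2, -0.8]
opening: 0.0516
grasp_force: 0.0
```

Emit:
move_arm(offset=[[0,0,0],[0,0,0],[0,0,0]], twist=[[0,0,0],[0,0,0],[0,0,0]], grip=[0.6,0.6,0.6])

```text
time: 3.3
ee_pos: [0.5066, -0.1787, 0.1037]
tcp_rot: [180.0, -0.0, 17.7]
wrist_force: [-0.1, 0.9, 1.0]
opening: 0.0512
grasp_force: 0.0
```

Run:
```python
from plan import *
o=bot.get_obs();print(o['ee_pos'],o['tcp_rot'])
plan((.507,-.178,.024,17.7),4)
```

```text
[ 0.50656373 -0.17867651  0.10372212] [ 1.79975105e+02 -8.78670215e-03  1.76704220e+01]
off [[0.02, -0.01, 1.99], [0.02, -0.01, 1.99], [0.02, -0.01, 1.99], [0.02, -0.01, 1.99]] 
twist [ 0.0001 -0.     -0.0001] t 3.3 F [-0.1  0.9  1. ] op 0.05122363185171905
```

Emit:
move_arm(offset=[[0,0,2.5],[0,0,2.5],[0,0,1.5],[0,0,1],[0,0,0.4]], twist=[[0,0,0],[0,0,0],[0,0,0],[0,0,0],[0,0,0]], grip=[0.6,0.6,0.6,0.6,0.6])

```text
time: 3.8
ee_pos: [0.5064, -0.1786, 0.0239]
tcp_rot: [-180.0, 0.0, 17.6]
wrist_force: [-0.8, -0.4, -0.2]
opening: 0.0513
grasp_force: 0.0
```

Emit:
move_arm(offset=[[0,0,0],[0,0,0],[0,0,0],[0,0,0],[0,0,0]], twist=[[0,0,0],[0,0,0],[0,0,0],[0,0,0],[0,0,0]], grip=[0.6,0.2,0.2,0.2,0.2], force=40)

```text
time: 4.3
ee_pos: [0.5075, -0.1783, 0.0254]
tcp_rot: [179.9, -0.1, 17.7]
wrist_force: [-0.7, 0.3, 5.7]
opening: 0.0273
grasp_force: 41.4
```

Run:
```python
from plan import *
from fit import *
o=bot.get_obs();print(o['ee_pos'],o['tcp_rot'],o['opening'],o['wrist_force'])
s=viewer.camera('side');t=viewer.camera('top');
for p in(s,t):
  for n,z in(('chisel_tip',.014),('chisel_grip',.014),('chisel',0)):
    for r in finder.pinpoint(p,n)[:2]:print(n,r['p'],r['position'],at_z(p,r['position'],z))
```

```text
[ 0.50752509 -0.17829251  0.02543528] [ 1.79929633e+02 -8.68125481e-02  1.76977407e+01] 0.02729909603385247 [-0.72457793  0.27452163  5.73936438]
chisel_tip 0.81 [264.9, 203.0] [ 0.62656982 -0.14553429  0.014     ]
chisel_tip 0.56 [319.8, 289.0] [0.35526027 0.18471662 0.014     ]
chisel_grip 0.92 [351.5, 323.3] [0.25824928 0.27002802 0.014     ]
chisel_grip 0.88 [301.3, 204.3] [ 0.50949951 -0.17211747  0.014     ]
chisel 0.81 [350.9, 328.8] [0.25786933 0.274257   0.        ]
chisel 0.72 [303.0, 206.5] [ 0.50638055 -0.18137209  0.        ]
chisel_tip 0.68 [214.6, 247.8] [0.3535426  0.18297306 0.014     ]
chisel_tip 0.57 [301.2, 168.4] [ 0.63744805 -0.13522165  0.014     ]
chisel_grip 0.93 [191.2, 271.1] [0.27195565 0.26706694 0.014     ]
chisel 0.71 [189.1, 273.9] [0.26166079 0.27695547 0.        ]
```

Emit:
move_arm(offset=[[0,0,-0.5],[0,0,-1.5],[0,0,-3],[0,0,-4],[0,0,-4]], twist=[[0,0,0],[0,0,0],[0,0,0],[0,0,0],[0,0,0]], grip=[0.2,0.2,0.2,0.2,0.2])

```text
time: 5.2
ee_pos: [0.5064, -0.1779, 0.1564]
tcp_rot: [-180.0, 0.0, 17.7]
wrist_force: [0.4, -0.2, -0.9]
opening: 0.0276
grasp_force: 40.5
```

```bash
cat > ov.py <<'E'
from fit import *
POSTS=[box(-.028,.028,.02,.015,.057)+[0,y,0] for y in(-.088,.088)]
def ov(p,c,rx,ry,k,items):
    u0,v0=c[0]-rx,c[1]-ry
    im=cv2.resize(p['color'][v0:v0+2*ry,u0:u0+2*rx,::-1],None,fx=k,fy=k,interpolation=cv2.INTER_NEAREST)
    for q,z,boxes,col in items:
        rr=R.from_euler('z',np.radians(q[2])).as_matrix()
        for b in boxes:
            h=cv2.convexHull(np.float32((proj(p,b@rr.T+[q[0],q[1],z])-[u0,v0]+.5)*k))
            cv2.polylines(im,[np.int32(h)],True,col,1)
    return im
E
python3 - <<'E'
from ov import *
from plan import plan
t=viewer.camera('top');s=viewer.camera('side')
rk=(.5248,.1689,-12.9);m=(.5181,.1397,-12.9)
it=[(rk,0,BOARD,(0,255,0)),(m,.025,CH,(255,255,0)),(rk,0,[box(-.028,.028,.02,.015,.071)+[0,y,0] for y in(-.088,.088)],(0,0,255))]
a=ov(t,(222,197),33,40,6,it);b=ov(s,(255,265),66,80,3,it)
cv2.imwrite('pics/ov2.png',np.hstack([a,b]))
o=bot.get_obs();print(o['ee_pos'],o['tcp_rot'],o['opening'],o['wrist_force'],o['torque'])
for p in(t,s):
  for n in ('mate_tip','mate_grip'):
    for r in finder.pinpoint(p,n)[:1]:print(n,r['p'],r['position'],at_z(p,r['position'],.039))
  mk=mask(p,'grey',proj(p,np.array([[.58,.16,.01]]))[0]); print(fit([(p,*mk)],BOARD,(.52,.165,-.22),0))
plan((.5315,.1981,.135,-12.9),9)
E
```

```text
[ 0.50885339 -0.17874761  0.16126954] [179.69006342  -0.41415042  17.6993525 ] 0.02726369060465701 [ 1.08242832  0.46780426 -1.27834852] [-0.03052232 -0.03467844  0.07034456]
mate_tip 0.77 [231.2, 171.3] [0.62701943 0.11897089 0.039     ]
mate_grip 0.77 [222.6, 200.3] [0.52229547 0.15059757 0.039     ]
(array([  0.52459653,   0.1692462 , -13.02370311]), np.float64(0.003829717563153717))
mate_tip 0.66 [228.1, 248.7] [0.62887905 0.13325002 0.039     ]
mate_grip 0.61 [266.2, 259.1] [0.51325575 0.14350833 0.039     ]
(array([ 0.63060272,  0.1518767 , -4.18253533]), np.float64(0.6311899931059005))
off [[1.54, -3.9, 0.21], [1.3, -3.98, 0.21], [1.06, -4.05, 0.21], [0.82, -4.11, 0.21], [0.58, -4.15, 0.21], [0.33, -4.17, 0.21], [0.08, -4.19, 0.21], [-0.17, -4.18, 0.21], [-0.41, -4.17, 0.21]] 
twist [-0.      0.0001  0.0593] t 5.5 F [-0.8  0.  -1.3] op 0.02697477526261558
```

View pics/ov2.png

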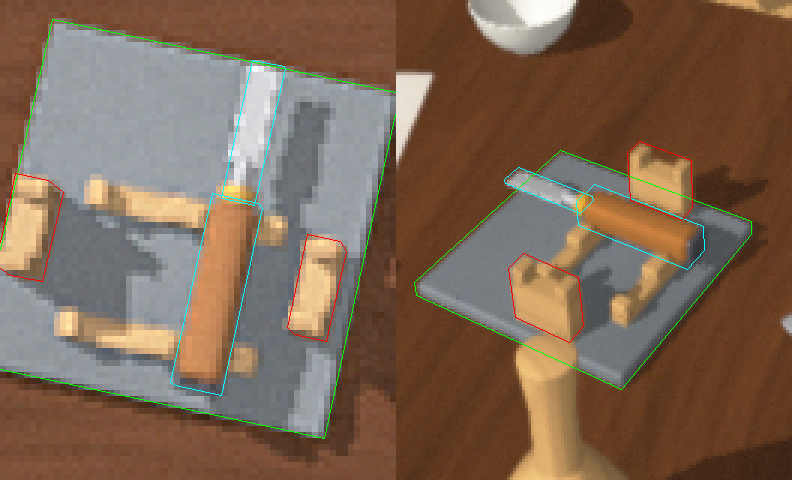

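Emit:
move_arm(offset=[[1.54,-3.9,0.2],[1.3,-3.98,0.2],[1.06,-4.05,0.2],[0.82,-4.11,0.2],[0.58,-4.15,0.2]], twist=[[0,0,0.0593],[0,0,0.0593],[0,0,0.0593],[0,0,0.0593],[0,0,0.0593]], grip=[0.2,0.2,0.2,0.2,0.2])

```text
time: 6.0
ee_pos: [0.5201, 0.0205, 0.1428]
tcp_rot: [-179.4, 0.1, 1.9]
wrist_force: [0.1, -0.5, -1.0]
opening: 0.0275
grasp_force: 40.5
```

Emit:
move_arm(offset=[[0.33,-4.17,0.2],[0.08,-4.19,0.2],[-0.17,-4.18,0.2],[-0.41,-4.17,0.2],[0,0,0]], twist=[[0,0,0.0593],[0,0,0.0593],[0,0,0.0593],[0,0,0.0593],[0,0,0]], grip=[0.2,0.2,0.2,0.2,0.2])

```text
time: 6.5
ee_pos: [0.5178, 0.0355, 0.145]
tcp_rot: [-173.1, 0.9, 0.5]
wrist_force: [-0.1, -0.0, -1.1]
opening: 0.027
grasp_force: 40.5
```

Emit:
move_arm(offset=[[0,0,0],[0,0,0],[0,0,0]], twist=[[0,0,0],[0,0,0],[0,0,0]], grip=[0.2,0.2,0.2])

```text
time: 6.8
ee_pos: [0.5182, 0.0362, 0.1449]
tcp_rot: [-173.2, 0.8, 0.6]
wrist_force: [0.1, 0.7, -1.6]
opening: 0.027
grasp_force: 40.5
```

Run:
```python
from ov import *
from plan import plan
t=viewer.camera('top');s=viewer.camera('side')
o=bot.get_obs();P=o['ee_pos'];print(P,o['tcp_rot'],o['opening'],o['wrist_force'])
rk=(.5247,.169,-12.9);c=(P[0],P[1],o['tcp_rot'][2]);z=P[2]-.0254
it=[(rk,0,BOARD,(0,255,0)),(c,z,CH,(255,255,0))]
u=np.int32(proj(t,np.array([[P[0]+.04,P[1],z]]))[0]);v=np.int32(proj(s,np.array([[P[0]+.03,P[1],z]]))[0])
cv2.imwrite('pics/ov3.png',np.hstack([ov(t,u,33,40,6,it),ov(s,v,44,53,4.53,it)[:480]]) if 0 else np.hstack([ov(t,u,33,40,6,it),ov(s,v,33,40,6,it)]))
for p in(t,s):
  for n in ('chisel_tip','mate_tip'):
    for r in finder.pinpoint(p,n)[:2]:print(n,r['p'],r['position'],at_z(p,r['position'],z+.014))
plan((.5314,.1981,.08,-12.9),1)
```

```text
[0.51816959 0.03630134 0.14481782] [-173.16641657    0.85213403    0.6098145 ] 0.026890085108295075 [ 0.9848625  -0.46961326 -1.53539979]
chisel_tip 0.78 [215.3, 247.6] [0.35255036 0.166162   0.13341782]
mate_tip 0.85 [233.3, 169.3] [0.61838874 0.10345491 0.13341782]
chisel_tip 0.74 [235.2, 201.6] [0.63969084 0.04023319 0.13341782]
chisel_tip 0.55 [322.4, 289.1] [0.32279376 0.30074998 0.13341782]
mate_tip 0.77 [228.9, 247.4] [0.57209312 0.23065799 0.13341782]
off [[1.6, -15.27, 8.33]] 
twist [-0.117   0.029   0.2348] t 7.1 F [-0.2  0.6 -1.3] op 0.027292214777527645
```

View pics/ov3.png

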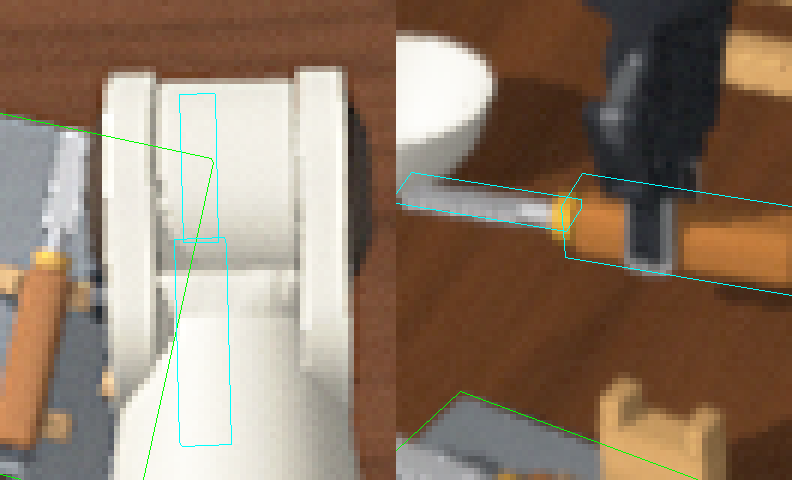

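Run:
```python
from h import *
o=bot.get_obs();print(o['q'],o['qd'],o['time'])
```

```text
[  0.56205316   0.73968281  -6.53778121  83.58965755   6.83729339
 179.94327111] [-0.07109196  0.0772566  -0.00875915 -0.00879156 -0.02659804  0.02136536] 7.1
```

Run:
```python
from plan import *
plan((.518,.0363,.15,8),1)
```

```text
off [[-0.02, -0.05, -0.52]] 
twist [-0.1201  0.0073 -0.1296] t 7.1 F [-0.2  0.6 -1.3] op 0.027292214777527645
```

Emit:
move_arm(offset=[[0,0,0],[0,0,0]], twist=[[-0.06,0.0036,-0.065],[-0.06,0.0036,-0.065]], grip=[0.2,0.2])

```text
time: 7.3
ee_pos: [0.5183, 0.0359, 0.1448]
tcp_rot: [179.9, -0.0, 8.1]
wrist_force: [-0.0, 0.1, -1.0]
opening: 0.0273
grasp_force: 40.6
```

Emit:
move_arm(offset=[[0,0,0],[0,0,0],[0,0,0],[0,0,0],[0,0,0]], twist=[[0,0,-0.148],[0,0,-0.148],[0,0,-0.148],[0,0,-0.148],[0,0,-0.148]], grip=[0.2,0.2,0.2,0.2,0.2])

```text
time: 7.8
ee_pos: [0.5181, 0.0364, 0.1448]
tcp_rot: [-180.0, -0.0, 50.8]
wrist_force: [0.5, 0.5, -1.0]
opening: 0.0274
grasp_force: 40.5
```

Run:
```python
from h import *
o=bot.get_obs();print(o['q'],o['ee_pos'],o['tcp_rot'],o['time'])
```

```text
[ 4.01609746e+00  1.85660383e-02 -7.05187706e+00  8.29334451e+01
  1.25084505e-02  1.33239926e+02] [0.51812737 0.03643484 0.14476661] [-1.79988599e+02 -6.44866619e-03  5.07761704e+01] 7.8
```

Emit:
move_arm(offset=[[0,0,0],[0,0,0],[0,0,0],[0,0,0],[0,0,0]], twist=[[0,0,-0.148],[0,0,-0.148],[0,0,-0.148],[0,0,-0.148],[0,0,-0.148]], grip=[0.2,0.2,0.2,0.2,0.2])

```text
time: 8.3
ee_pos: [0.5182, 0.0364, 0.1448]
tcp_rot: [-180.0, -0.0, 93.2]
wrist_force: [-0.2, 1.2, -1.7]
opening: 0.0272
grasp_force: 40.5
```

Emit:
move_arm(offset=[[0,0,0],[0,0,0],[0,0,0],[0,0,0],[0,0,0]], twist=[[0,0,-0.148],[0,0,-0.148],[0,0,-0.148],[0,0,-0.148],[0,0,-0.148]], grip=[0.2,0.2,0.2,0.2,0.2])

```text
time: 8.8
ee_pos: [0.5182, 0.0364, 0.1448]
tcp_rot: [180.0, -0.0, 135.6]
wrist_force: [0.1, -0.6, -1.6]
opening: 0.027
grasp_force: 40.5
```

Emit:
move_arm(offset=[[0,0,0],[0,0,0],[0,0,0],[0,0,0],[0,0,0]], twist=[[0,0,-0.148],[0,0,-0.148],[0,0,-0.148],[0,0,-0.148],[0,0,-0.148]], grip=[0.2,0.2,0.2,0.2,0.2])

```text
time: 9.3
ee_pos: [0.5182, 0.0364, 0.1448]
tcp_rot: [180.0, -0.0, 178.0]
wrist_force: [-0.1, 0.6, -1.5]
opening: 0.0271
grasp_force: 40.5
```

Emit:
move_arm(offset=[[0,0,0],[0,0,0],[0,0,0],[0,0,0],[0,0,0]], twist=[[0,0,-0.148],[0,0,-0.148],[0,0,-0.148],[0,0,-0.148],[0,0,-0.148]], grip=[0.2,0.2,0.2,0.2,0.2])

```text
time: 9.8
ee_pos: [0.5181, 0.0364, 0.1448]
tcp_rot: [180.0, 0.0, -139.6]
wrist_force: [-0.2, 0.3, -0.8]
opening: 0.0273
grasp_force: 40.5
```

Emit:
move_arm(offset=[[0,0,0],[0,0,0],[0,0,0],[0,0,0],[0,0,0]], twist=[[0,0,-0.148],[0,0,-0.148],[0,0,-0.148],[0,0,-0.148],[0,0,-0.148]], grip=[0.2,0.2,0.2,0.2,0.2])

```text
time: 10.3
ee_pos: [0.5181, 0.0364, 0.1448]
tcp_rot: [180.0, 0.0, -97.2]
wrist_force: [0.5, -0.6, -1.4]
opening: 0.0267
grasp_force: 40.5
```

Emit:
move_arm(offset=[[0,0,0],[0,0,0],[0,0,0],[0,0,0],[0,0,0]], twist=[[0,0,-0.148],[0,0,-0.148],[0,0,-0.148],[0,0,-0.148],[0,0,-0.148]], grip=[0.2,0.2,0.2,0.2,0.2])

```text
time: 10.8
ee_pos: [0.5181, 0.0364, 0.1448]
tcp_rot: [-180.0, 0.0, -54.8]
wrist_force: [0.7, -0.2, -2.5]
opening: 0.0271
grasp_force: 40.5
```

Emit:
move_arm(offset=[[0,0,0],[0,0,0],[0,0,0],[0,0,0],[0,0,0]], twist=[[0,0,-0.148],[0,0,-0.148],[0,0,-0.148],[0,0,-0.148],[0,0,-0.14]], grip=[0.2,0.2,0.2,0.2,0.2])

```text
time: 11.3
ee_pos: [0.5182, 0.0364, 0.1448]
tcp_rot: [-180.0, 0.0, -12.9]
wrist_force: [-0.9, 0.5, -1.4]
opening: 0.0273
grasp_force: 40.5
```

Run:
```python
from plan import *
o=bot.get_obs();print(o['q'],o['ee_pos'],o['tcp_rot'],o['time'])
plan((.5314,.1981,.14,-12.9),5)
```

```text
[ 4.01236359e+00  1.94668287e-02 -7.04889011e+00  8.29323784e+01
  1.38721486e-02 -1.63090886e+02] [0.51815927 0.03640942 0.14478551] [-1.79986941e+02  4.73834769e-03 -1.28967499e+01] 11.3
off [[-0.46, -3.21, 0.1], [-0.46, -3.21, 0.1], [-0.46, -3.21, 0.1], [-0.46, -3.21, 0.1], [-0.46, -3.21, 0.1]] 
twist [-0.  0.  0.] t 11.3 F [-0.9  0.5 -1.4] op 0.027285680251038575
```

Emit:
move_arm(offset=[[-0.46,-3.21,0.1],[-0.46,-3.21,0.1],[-0.46,-3.21,0.1],[-0.46,-3.21,0.1],[-0.46,-3.21,0.1]], twist=[[0,0,0],[0,0,0],[0,0,0],[0,0,0],[0,0,0]], grip=[0.2,0.2,0.2,0.2,0.2])

```text
time: 11.8
ee_pos: [0.5325, 0.1992, 0.1398]
tcp_rot: [-180.0, -0.0, -13.2]
wrist_force: [0.4, 0.1, -1.0]
opening: 0.0274
grasp_force: 40.5
```

Emit:
move_arm(offset=[[0,0,2],[0,0,2],[0,0,1.5],[0,0,0]], twist=[[0,0,0],[0,0,0],[0,0,0],[0,0,0]], grip=[0.2,0.2,0.2,0.2])

```text
time: 12.2
ee_pos: [0.5314, 0.1974, 0.0825]
tcp_rot: [179.9, 0.2, -13.3]
wrist_force: [0.6, 0.1, -1.4]
opening: 0.0273
grasp_force: 40.5
```

Run:
```python
from ov import *
from plan import plan
t=viewer.camera('top');s=viewer.camera('side')
o=bot.get_obs();P=o['ee_pos'];print(P,o['tcp_rot'],o['opening'],o['wrist_force'])
rk=(.5247,.169,-12.9);c=(P[0],P[1],o['tcp_rot'][2]);z=P[2]-.0254
it=[(rk,0,BOARD,(0,255,0)),(c,z,CH,(255,255,0))]
v=np.int32(proj(s,np.array([[P[0]+.02,P[1],z]]))[0])
u=np.int32(proj(t,np.array([[P[0]+.04,P[1],z]]))[0])
cv2.imwrite('pics/ov4.png',np.hstack([ov(t,u,33,40,6,it),ov(s,v,33,40,6,it)]))
plan((.5314,.1981,.052,-12.9),1)
```

```text
[0.53258616 0.19764154 0.08513945] [-1.79992695e+02  1.01751593e-02 -1.32712948e+01] 0.02724823062911392 [-0.24941614  0.16746684 -1.05402855]
off [[-0.13, -0.02, 3.31]] 
twist [-0.0001  0.0002 -0.0065] t 12.3 F [-0.2  0.2 -1.1] op 0.02724823062911392
```

View pics/ov4.png

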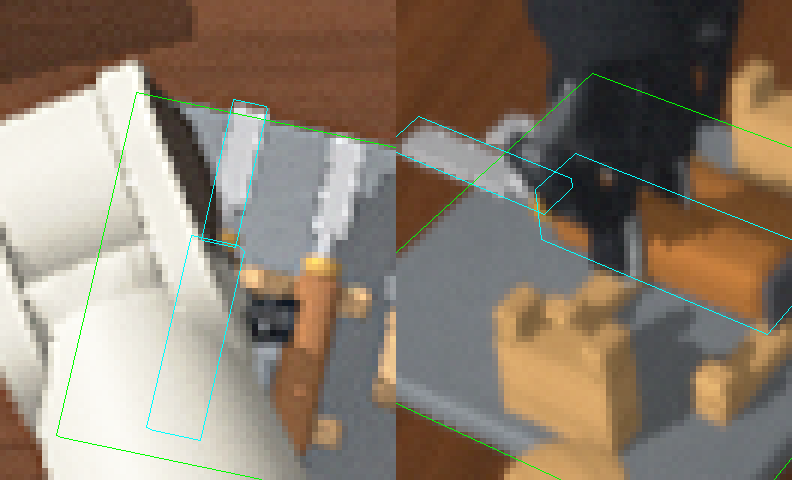

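Emit:
move_arm(offset=[[-0.12,-0.03,1.5],[0,0,1],[0,0,0.4],[0,0,0.2],[0,0,0.1]], twist=[[0,0,-0.006],[0,0,0],[0,0,0],[0,0,0],[0,0,0]], grip=[0.2,0.2,0.2,0.2,0.2])

```text
time: 12.8
ee_pos: [0.5315, 0.1984, 0.0527]
tcp_rot: [-180.0, 0.0, -12.9]
wrist_force: [-0.2, -0.2, -1.8]
opening: 0.0277
grasp_force: 40.5
```

Emit:
move_arm(offset=[[0,0,0.1],[0,0,0]], twist=[[0,0,0],[0,0,0]], grip=[0.2,0.2])

```text
time: 13.0
ee_pos: [0.5316, 0.1985, 0.052]
tcp_rot: [-180.0, -0.0, -12.9]
wrist_force: [0.4, 0.1, -1.7]
opening: 0.0272
grasp_force: 40.5
```

Emit:
move_arm(offset=[[0,0,0.08],[0,0,0.08]], twist=[[0,0,0],[0,0,0]], grip=[0.2,0.2])

```text
time: 13.2
ee_pos: [0.5316, 0.1984, 0.0504]
tcp_rot: [-180.0, -0.0, -12.9]
wrist_force: [-1.9, 0.5, 12.4]
opening: 0.0272
grasp_force: 42.4
```

Emit:
move_arm(offset=[[0,0,0.05],[0,0,0]], twist=[[0,0,0],[0,0,0]], grip=[0.2,0.2])

```text
time: 13.4
ee_pos: [0.5316, 0.1985, 0.0505]
tcp_rot: [-180.0, -0.0, -12.9]
wrist_force: [-3.0, -1.0, 4.8]
opening: 0.0269
grasp_force: 41.3
```

Emit:
move_arm(offset=[[0,0,0],[0,0,0],[0,0,0],[0,0,-0.5],[0,0,-2]], twist=[[0,0,0],[0,0,0],[0,0,0],[0,0,0],[0,0,0]], grip=[0.36,0.44,0.45,0.45,0.45])

```text
time: 13.9
ee_pos: [0.5303, 0.198, 0.0732]
tcp_rot: [179.9, 0.2, -12.9]
wrist_force: [-0.4, 1.0, -0.3]
opening: 0.0384
grasp_force: 0.0
```

Emit:
move_arm(offset=[[0,0,-4],[0,0,-4],[0,0,-4],[0,0,-4],[0,0,0]], twist=[[0,0,0],[0,0,0],[0,0,0],[0,0,0],[0,0,0]], grip=[0.45,0.45,0.45,0.45,0.45])

```text
time: 14.4
ee_pos: [0.5329, 0.1989, 0.2411]
tcp_rot: [-179.7, -0.4, -12.9]
wrist_force: [0.2, 0.6, -0.1]
opening: 0.0387
grasp_force: 0.0
```

Run:
```python
from plan import *
o=bot.get_obs();print(o['q'],o['ee_pos'],o['tcp_rot'],o['time'])
plan((.5535,-.4235,.12,-1.2),15)
```

```text
[ 2.04633259e+01  6.84430632e+00  1.07427280e+01  9.33987591e+01
  1.13252615e-02 -1.46630243e+02] [0.53285201 0.19889203 0.24111026] [-179.71570284   -0.41105643  -12.90740105] 14.4
off [[1.06, 4.02, 0.8], [1.0, 4.03, 0.8], [0.95, 4.04, 0.8], [0.89, 4.06, 0.8], [0.84, 4.07, 0.8], [0.78, 4.08, 0.8], [0.73, 4.09, 0.8], [0.67, 4.1, 0.8], [0.62, 4.11, 0.8], [0.56, 4.11, 0.8], [0.5, 4.12, 0.8], [0.45, 4.13, 0.8], [0.39, 4.13, 0.8], [0.34, 4.14, 0.81], [0.28, 4.14, 0.81]] 
twist [-0.0003 -0.0005 -0.0136] t 14.4 F [ 0.2  0.6 -0.1] op 0.038663336196225855
```

Run:
```python
from plan import *
plan((.5531,-.4235,.13,178.8),20)
```

```text
off [[0.79, 3.01, 0.55], [1.22, 2.87, 0.55], [1.63, 2.66, 0.55], [2.0, 2.39, 0.55], [2.33, 2.07, 0.55], [2.6, 1.71, 0.56], [2.83, 1.31, 0.56], [2.99, 0.88, 0.56], [3.08, 0.43, 0.56], [3.11, -0.02, 0.56], [3.08, -0.48, 0.56], [2.97, -0.92, 0.56], [2.8, -1.35, 0.56], [2.58, -1.75, 0.56], [2.29, -2.1, 0.56], [1.96, -2.42, 0.56], [1.59, -2.68, 0.56], [1.18, -2.88, 0.56], [0.74, -3.02, 0.56], [0.29, -3.1, 0.56]] 
twist [-0.0006  0.0003  0.1469] t 14.4 F [ 0.2  0.6 -0.1] op 0.038663336196225855
```

Emit:
move_arm(offset=[[0.79,3.01,0.5],[1.22,2.87,0.5],[1.63,2.66,0.5],[2.0,2.39,0.5],[2.33,2.07,0.5]], twist=[[0,0,0.147],[0,0,0.147],[0,0,0.147],[0,0,0.147],[0,0,0.147]], grip=[0.45,0.5,0.55,0.55,0.55])

```text
time: 14.9
ee_pos: [0.536, 0.0414, 0.2092]
tcp_rot: [180.0, 0.0, -55.4]
wrist_force: [-0.1, 0.2, -0.3]
opening: 0.047
grasp_force: 0.0
```

Emit:
move_arm(offset=[[2.6,1.71,0.55],[2.83,1.31,0.55],[2.99,0.88,0.55],[3.08,0.43,0.55],[3.11,-0.02,0.55]], twist=[[0,0,0.147],[0,0,0.147],[0,0,0.147],[0,0,0.147],[0,0,0.147]], grip=[0.55,0.55,0.55,0.55,0.55])

```text
time: 15.4
ee_pos: [0.5406, -0.1142, 0.1817]
tcp_rot: [180.0, 0.0, -97.5]
wrist_force: [0.2, 0.7, 1.5]
opening: 0.047
grasp_force: 0.0
```

Emit:
move_arm(offset=[[3.08,-0.48,0.55],[2.97,-0.92,0.55],[2.8,-1.35,0.55],[2.58,-1.75,0.55],[2.29,-2.1,0.55]], twist=[[0,0,0.147],[0,0,0.147],[0,0,0.147],[0,0,0.147],[0,0,0.147]], grip=[0.55,0.55,0.55,0.55,0.55])

```text
time: 15.9
ee_pos: [0.5453, -0.2698, 0.1541]
tcp_rot: [180.0, -0.0, -139.6]
wrist_force: [0.8, 0.1, 0.3]
opening: 0.047
grasp_force: 0.0
```

Emit:
move_arm(offset=[[1.96,-2.42,0.55],[1.59,-2.68,0.55],[1.18,-2.88,0.55],[0.74,-3.02,0.55],[0.29,-3.1,0.55]], twist=[[0,0,0.147],[0,0,0.147],[0,0,0.147],[0,0,0.147],[0,0,0.147]], grip=[0.55,0.55,0.55,0.55,0.55])

```text
time: 16.4
ee_pos: [0.5499, -0.4253, 0.1264]
tcp_rot: [180.0, -0.0, 178.3]
wrist_force: [0.7, -0.3, 1.1]
opening: 0.0468
grasp_force: 0.0
```

Run:
```python
from ov import *
from plan import plan
t=viewer.camera('top');s=viewer.camera('side')
o=bot.get_obs();P=o['ee_pos'];print(P,o['tcp_rot'],o['q'],o['opening'],o['wrist_force'])
rk=(.5247,.169,-12.9)
A=np.radians(-12.9);ya=np.array([-np.sin(A),np.cos(A)])
it=[(rk,0,BOARD,(0,255,0))]+[((*(np.array(rk[:2])+ya*y),-12.9),.025,CH,(255,255,0)) for y in(-.03,.03)]
cv2.imwrite('pics/ov5.png',np.hstack([ov(t,(222,197),33,40,6,it),ov(s,(255,265),66,80,3,it)]))
mk=mask(s,'wood',proj(s,np.array([[.553,-.424,.01]]))[0],50); print(fit([(s,*mk)],BAR,(.553,-.424,-.02),0),mk[0].sum())
plan((.5531,-.4235,.10,178.8),2)
```

```text
[ 0.54904235 -0.42706434  0.12471841] [ 1.79950557e+02 -1.17081609e-01  1.78204057e+02] [-3.78660713e+01  2.48413129e+01  1.98458341e+01  8.51282686e+01
 -2.89701394e-02 -3.60700470e+01] 0.04697625317004162 [ 0.53141052  1.08760336 -0.55646088]
(array([ 0.55368458, -0.42227502, -1.20950485]), np.float64(0.018933677956524602)) 419
off [[-0.2, 0.18, 1.24], [-0.2, 0.18, 1.24]] 
twist [ 0.0004 -0.001  -0.0052] t 16.5 F [ 0.5  1.1 -0.6] op 0.04697625317004162
```

View pics/ov5.png

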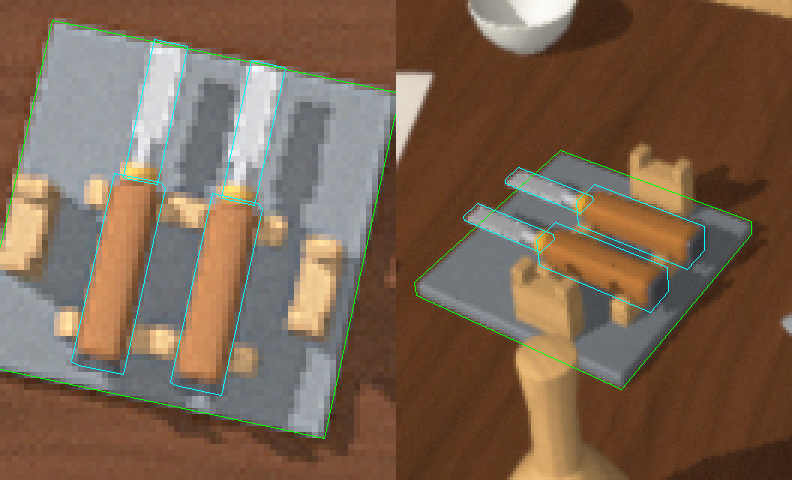

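Emit:
move_arm(offset=[[-0.2,0.19,2],[-0.2,0.19,2],[0,0,2],[0,0,2],[0,0,1]], twist=[[0,0,-0.005],[0,0,-0.005],[0,0,0],[0,0,0],[0,0,0]], grip=[0.55,0.55,0.55,0.55,0.55])

```text
time: 17.0
ee_pos: [0.5535, -0.4192, 0.0349]
tcp_rot: [179.9, -0.1, 179.3]
wrist_force: [-0.5, 0.3, -0.8]
opening: 0.0469
grasp_force: 0.0
```

Emit:
move_arm(offset=[[0,0,0.5],[0,0,0],[0,0,0]], twist=[[0,0,0],[0,0,0],[0,0,0]], grip=[0.55,0.55,0.55])

```text
time: 17.3
ee_pos: [0.5546, -0.4206, 0.0332]
tcp_rot: [-180.0, 0.1, 179.2]
wrist_force: [1.1, 0.5, -0.6]
opening: 0.0468
grasp_force: 0.0
```

Run:
```python
from plan import *
o=bot.get_obs();print(o['ee_pos'],o['tcp_rot'])
plan((.5533,-.423,.028,178.8),1)
```

```text
[ 0.5546081  -0.42055751  0.03319231] [-1.79966738e+02  5.99805035e-02  1.79229820e+02]
off [[0.13, -0.25, 0.52]] 
twist [-0.0006  0.001   0.0075] t 17.3 F [ 1.1  0.5 -0.6] op 0.04681614619568846
```

Emit:
move_arm(offset=[[0.13,-0.25,0.3],[0,0,0.2],[0,0,0],[0,0,0],[0,0,0]], twist=[[0,0,0.0075],[0,0,0],[0,0,0],[0,0,0],[0,0,0]], grip=[0.55,0.55,0.15,0.15,0.15], force=40)

```text
time: 17.8
ee_pos: [0.553, -0.4229, 0.0273]
tcp_rot: [180.0, 0.0, 178.8]
wrist_force: [-0.6, -0.1, 0.5]
opening: 0.023
grasp_force: 40.2
```

Emit:
move_arm(offset=[[0,0,0],[0,0,0],[0,0,0]], twist=[[0,0,0],[0,0,0],[0,0,0]], grip=[0.15,0.15,0.15])

```text
time: 18.1
ee_pos: [0.5529, -0.4229, 0.0273]
tcp_rot: [180.0, 0.0, 178.8]
wrist_force: [-0.7, -0.2, 2.2]
opening: 0.023
grasp_force: 40.5
```

Run:
```python
from plan import *
from fit import *
o=bot.get_obs();P=o['ee_pos'];print(P,o['tcp_rot'],o['opening'])
s=viewer.camera('side')
for n in('bar_end_a','bar_end_b','bar_mid'):
  for r in finder.pinpoint(s,n)[:3]:print(n,r['p'],at_z(s,r['position'],.012))
plan((.5247,.169,.19,-102.9),15,(P[0],P[1],P[2]+.14,o['tcp_rot'][2]))
```

```text
[ 0.552945   -0.42288445  0.02728471] [1.79999593e+02 1.04026288e-02 1.78788699e+02] 0.022987703192267093
bar_end_a 0.92 [ 0.66421362 -0.45377266  0.012     ]
bar_end_a 0.81 [ 0.4117996  -0.41234791  0.012     ]
bar_end_a 0.69 [ 0.22565164 -0.38138875  0.012     ]
bar_end_b 0.92 [ 0.66421362 -0.45377266  0.012     ]
bar_end_b 0.81 [ 0.4117996  -0.41234791  0.012     ]
bar_end_b 0.69 [ 0.22565164 -0.38138875  0.012     ]
bar_mid 0.92 [ 0.56001088 -0.43723567  0.012     ]
bar_mid 0.66 [ 0.30468491 -0.3373943   0.012     ]
bar_mid 0.63 [ 0.54447809 -0.39568723  0.012     ]
off [[0.27, 3.94, -0.15], [-0.09, 3.95, -0.15], [-0.45, 3.93, -0.15], [-0.8, 3.87, -0.15], [-1.15, 3.78, -0.15], [-1.49, 3.66, -0.15], [-1.82, 3.51, -0.15], [-2.13, 3.33, -0.15], [-2.42, 3.12, -0.15], [-2.7, 2.89, -0.15], [-2.95, 2.63, -0.15], [-3.17, 2.35, -0.15], [-3.38, 2.05, -0.15], [-3.55, 1.74, -0.15], [-3.69, 1.41, -0.15]] 
twist [ 0.      0.     -0.0911] t 18.3 F [-0.4  0.6  2.9] op 0.022913224570254853
```

Emit:
move_arm(offset=[[0,0,-1],[0,0,-3],[0,0,-4],[0,0,-4],[0,0,-2]], twist=[[0,0,0],[0,0,0],[0,0,0],[0,0,0],[0,0,0]], grip=[0.15,0.15,0.15,0.15,0.15])

```text
time: 18.8
ee_pos: [0.5534, -0.4232, 0.1719]
tcp_rot: [-179.9, 0.2, 178.8]
wrist_force: [1.1, -0.8, -0.1]
opening: 0.0235
grasp_force: 40.2
```

Emit:
move_arm(offset=[[0.27,3.94,-0.1],[-0.09,3.95,-0.1],[-0.45,3.93,-0.1],[-0.8,3.87,-0.1],[-1.15,3.78,-0.1]], twist=[[0,0,-0.091],[0,0,-0.091],[0,0,-0.091],[0,0,-0.091],[0,0,-0.091]], grip=[0.15,0.15,0.15,0.15,0.15])

```text
time: 19.3
ee_pos: [0.5431, -0.2239, 0.1727]
tcp_rot: [180.0, 0.0, -154.9]
wrist_force: [1.1, 0.3, -0.5]
opening: 0.0231
grasp_force: 40.2
```

Emit:
move_arm(offset=[[-1.49,3.66,0],[-1.82,3.51,0],[-2.13,3.33,0],[-2.42,3.12,0],[-2.7,2.89,0]], twist=[[0,0,-0.091],[0,0,-0.091],[0,0,-0.091],[0,0,-0.091],[0,0,-0.091]], grip=[0.15,0.15,0.15,0.15,0.15])

```text
time: 19.8
ee_pos: [0.5339, -0.0265, 0.1728]
tcp_rot: [-180.0, 0.0, -128.9]
wrist_force: [1.1, -0.2, -1.6]
opening: 0.023
grasp_force: 40.2
```

Emit:
move_arm(offset=[[-2.95,2.63,0],[-3.17,2.35,0],[-3.38,2.05,0],[-3.55,1.74,0],[-3.69,1.41,0]], twist=[[0,0,-0.091],[0,0,-0.091],[0,0,-0.091],[0,0,-0.091],[0,0,-0.091]], grip=[0.15,0.15,0.15,0.15,0.15])

```text
time: 20.3
ee_pos: [0.5247, 0.1709, 0.1729]
tcp_rot: [-180.0, 0.0, -102.8]
wrist_force: [0.3, 0.3, -1.7]
opening: 0.023
grasp_force: 40.2
```

Emit:
move_arm(offset=[[0,0,0],[0,0,0],[0,0,0]], twist=[[0,0,0],[0,0,0],[0,0,0]], grip=[0.15,0.15,0.15])

```text
time: 20.6
ee_pos: [0.5251, 0.1686, 0.1724]
tcp_rot: [180.0, -0.0, -103.1]
wrist_force: [0.3, -0.4, -0.9]
opening: 0.0233
grasp_force: 40.2
```

Run:
```python
from plan import *
o=bot.get_obs();print(o['ee_pos'],o['tcp_rot'],o['q'])
plan((.5247,.169,.12,-102.9),4)
```

```text
[0.52511543 0.16864624 0.1724499 ] [ 1.79999349e+02 -8.80732272e-04 -1.03067151e+02] [ 1.78051584e+01  4.29822382e+00  4.09393341e-01  8.61121801e+01
 -4.21962203e-04 -5.91276902e+01]
off [[-0.01, 0.01, 1.31], [-0.01, 0.01, 1.31], [-0.01, 0.01, 1.31], [-0.01, 0.01, 1.31]] 
twist [ 0.     -0.     -0.0007] t 20.6 F [ 0.3 -0.4 -0.9] op 0.023307519628587632
```

Emit:
move_arm(offset=[[-0.03,0.05,2],[0,0,2],[0,0,1.5],[0,0,1],[0,0,0]], twist=[[0,0,-0.003],[0,0,0],[0,0,0],[0,0,0],[0,0,0]], grip=[0.15,0.15,0.15,0.15,0.15])

```text
time: 21.1
ee_pos: [0.5242, 0.1689, 0.1059]
tcp_rot: [179.9, -0.1, -102.9]
wrist_force: [0.9, 0.1, -0.8]
opening: 0.0231
grasp_force: 40.2
```

Run:
```python
from ov import *
from plan import plan
s=viewer.camera('side')
o=bot.get_obs();P=o['ee_pos'];print(P,o['tcp_rot'],o['opening'],o['wrist_force'])
it=[((.5247,.169,-12.9),0,[box(-.028,.028,.02,.015,.071)+[0,y,0] for y in(-.088,.088)],(0,0,255)),((P[0],P[1],o['tcp_rot'][2]),P[2]-.0273,BAR,(255,255,0))]
cv2.imwrite('pics/ov6.png',ov(s,(255,252),55,55,6,it))
plan((.5247,.169,.088,-102.9),1)
```

```text
[0.52460669 0.16919219 0.10703251] [ 1.79961775e+02 -1.26672861e-02 -1.02878432e+02] 0.023247431580614923 [ 1.13967956 -0.06952123 -0.83627894]
off [[0.02, -0.01, 1.9]] 
twist [ 0.0007 -0.0002  0.0004] t 21.15 F [ 1.1 -0.1 -0.8] op 0.023247431580614923
```

View pics/ov6.png

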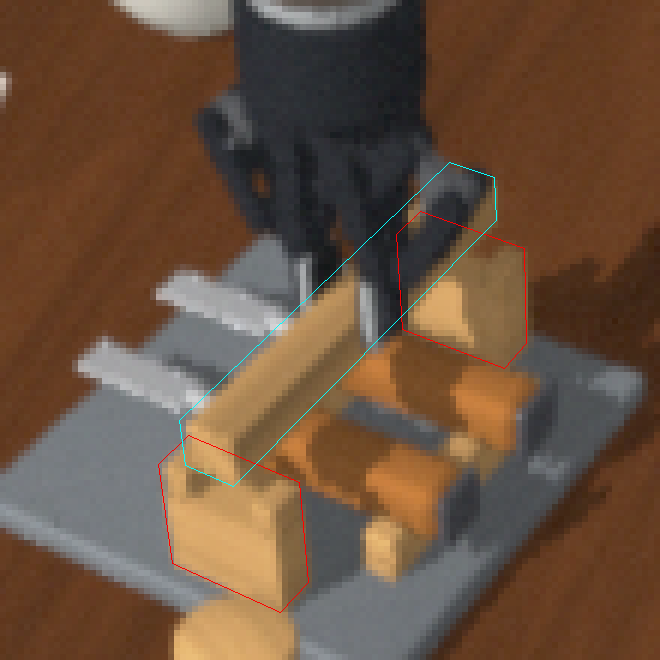

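Emit:
move_arm(offset=[[0.02,0,1],[0,0,0.6],[0,0,0.3],[0,0,0.1],[0,0,0]], twist=[[0,0,0],[0,0,0],[0,0,0],[0,0,0],[0,0,0]], grip=[0.15,0.15,0.15,0.15,0.15])

```text
time: 21.65
ee_pos: [0.5246, 0.1695, 0.0872]
tcp_rot: [180.0, 0.0, -102.8]
wrist_force: [0.1, -0.4, -0.7]
opening: 0.0234
grasp_force: 40.2
```

Emit:
move_arm(offset=[[0,0,0.1],[0,0,0]], twist=[[0,0,0],[0,0,0]], grip=[0.15,0.15])

```text
time: 21.85
ee_pos: [0.5248, 0.1695, 0.0863]
tcp_rot: [-180.0, 0.0, -102.8]
wrist_force: [0.5, -0.1, -2.0]
opening: 0.0228
grasp_force: 40.2
```

Emit:
move_arm(offset=[[0,0,0.08],[0,0,0.06]], twist=[[0,0,0],[0,0,0]], grip=[0.15,0.15])

```text
time: 22.05
ee_pos: [0.5247, 0.1695, 0.0849]
tcp_rot: [-180.0, 0.0, -102.8]
wrist_force: [0.1, 0.8, -0.1]
opening: 0.0233
grasp_force: 40.2
```

Emit:
move_arm(offset=[[0,0,0.05],[0,0,0]], twist=[[0,0,0],[0,0,0]], grip=[0.15,0.15])

```text
time: 22.25
ee_pos: [0.5246, 0.1695, 0.0843]
tcp_rot: [180.0, 0.0, -102.8]
wrist_force: [-0.1, 0.8, -1.9]
opening: 0.0233
grasp_force: 40.3
```

Emit:
move_arm(offset=[[0,0,0.05],[0,0,0]], twist=[[0,0,0],[0,0,0]], grip=[0.15,0.15])

```text
time: 22.45
ee_pos: [0.5247, 0.1695, 0.0842]
tcp_rot: [-180.0, 0.0, -102.8]
wrist_force: [-1.0, -0.6, 3.6]
opening: 0.0231
grasp_force: 40.7
```

Emit:
move_arm(offset=[[0,0,0.04],[0,0,0]], twist=[[0,0,0],[0,0,0]], grip=[0.15,0.15])

```text
time: 22.65
ee_pos: [0.5247, 0.1695, 0.0842]
tcp_rot: [-180.0, 0.0, -102.8]
wrist_force: [-4.2, -0.9, 7.0]
opening: 0.023
grasp_force: 41.2
```

Emit:
move_arm(offset=[[0,0,0],[0,0,0],[0,0,0],[0,0,-0.5],[0,0,-2]], twist=[[0,0,0],[0,0,0],[0,0,0],[0,0,0],[0,0,0]], grip=[0.35,0.42,0.45,0.45,0.45])

```text
time: 23.15
ee_pos: [0.5236, 0.1691, 0.1069]
tcp_rot: [179.8, -0.1, -102.8]
wrist_force: [-0.7, 0.6, 0.5]
opening: 0.0388
grasp_force: 0.0
```

Emit:
move_arm(offset=[[0,0,-4],[0,0,-4],[0,3,-3],[0,4,0],[0,4,0]], twist=[[0,0,0],[0,0,0],[0,0,0],[0,0,0],[0,0,0]], grip=[0.45,0.45,0.45,0.45,0.45])

```text
time: 23.65
ee_pos: [0.4168, 0.1941, 0.2196]
tcp_rot: [-179.9, 0.1, -102.9]
wrist_force: [0.7, 0.5, 0.1]
opening: 0.0381
grasp_force: 0.0
```

Emit:
move_arm(offset=[[-0.5,4,0],[3,3,0],[4,0,0],[4,0,0],[4,0,0]], twist=[[0,0,0],[0,0,0],[0,0,0],[0,0,0],[0,0,0]], grip=[0.45,0.45,0.45,0.45,0.45])

```text
time: 24.15
ee_pos: [0.3161, 0.0672, 0.2189]
tcp_rot: [-179.9, 0.0, -102.7]
wrist_force: [1.2, 0.4, -0.9]
opening: 0.0383
grasp_force: 0.0
```

Run:
```python
from ov import *
t=viewer.camera('top');s=viewer.camera('side')
o=bot.get_obs();print(o['ee_pos'],o['time'])
it=[((.5247,.169,-12.9),0,[box(-.028,.028,.02,.015,.071)+[0,y,0] for y in(-.088,.088)],(0,0,255)),((.5247,.169,77.1),.057,BAR,(255,255,0))]
cv2.imwrite('pics/ov7.png',np.hstack([ov(t,(222,197),33,40,6,it),ov(s,(255,262),33,40,6,it)]))
for p in(t,s):
    mk=mask(p,'wood',proj(p,np.array([[.547,-.3135,.012]]))[0],40);print('short',fit([(p,*mk)],SHORT,(.547,-.3135,-.12),0))
    for n in('tub','mallet'): print(n,[at_z(p,r['position'],0)[:2] for r in finder.pinpoint(p,n)[:1]])
```

```text
[0.31609847 0.06509685 0.21926441] 24.25
short (array([ 0.54686292, -0.3133274 , -6.80481449]), np.float64(0.005737061037881366))
tub [array([ 0.75349843, -0.17305195])]
mallet [array([0.43275315, 0.4963131 ])]
short (array([ 0.54616269, -0.31289488, -7.6576531 ]), np.float64(0.016784548793170945))
tub [array([ 0.75741221, -0.19651841])]
mallet [array([0.42791828, 0.48096367])]
```

View pics/ov7.png

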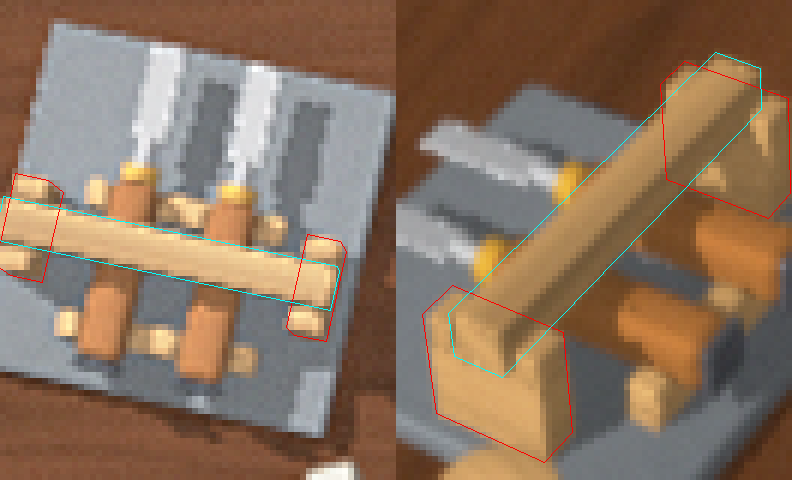

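The keeper bar lies in both notches and is centred to within the fit of the overlay. Both chisels are aligned, and the other objects haven't moved.

```bash
python3 -c "
from workcell import bot
print(bot.job_done())"
```

```text
the job is handed in; nothing more can be done
None
```

The job is handed in at about 24 s of the 61 s allowed: the loose chisel is in the empty bed, lined up and pointing the same way as the other, and the longer bar is seated in both post notches and centred in the last pictures. The hand-in call gave no verdict.

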